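# Close the mill and hold its bayonet cap at half-way

## Robot

A 6-joint arm with a two-finger parallel gripper is mounted at the origin on a cart in front of the work surface, level with it; the furniture and walls round the work are solid. World frame = base frame: x ahead of the robot, y to its left, z up, the work surface at z = 0. Lengths are in m, angles in rad, forces in N, time in s.
With the tool pointing down it reaches from about 0.35 to 0.875 m from the base axis. Payload 4.2 kg.
Tool frame: the origin (TCP) lies on the centre line of the jaws, within the pads' length; the fingertips stand 11 mm ahead of it and the grasp point (between the pads) lies 8 mm behind it (robot.tip_reach is the distance from the TCP to the fingertips, in m); z points along the fingers, y is the line along which they close (so a half turn about z gives the same grasp; the last joint's range is limited). The gripper opens to 87 mm and grips with 3 to 60 N. Pads are 19 mm wide; open, the fingers measure 117 mm over their backs; the gripper's body (75 mm by 190 mm) begins 51 mm behind the grasp point.
Start: joints at [1.518, 0.385, 0.008, 0, -1.194, -0.259], TCP at [0.192, 0.595, 0.234] pointing down, gripper open.
Joint ranges: [-3.14, 3.14], [-1.21, 2.06], [-1.07, 1.41], [-3.16, 2.05], [-2.99, -0.16], [-3.1, 3.1]. Speed limits (rad/s): [2.79, 2.79, 3.14, 3.14, 3.14, 3.14].

## Interface

Orientations are given as a 3x3 rotation matrix whose columns are the frame's x, y, z axes.
In Python, from cell import robot gives the robot as it stands.
- The arm moves only by the tool move_arm, never from a script. Its argument "rows" is a list of rows, each an object with "jaw": the gripper command: -1 is shut, 1 is fully open, values between are in proportion; "slide": the shift along the tool's x, y, z in mm, a list of three; "rotation": the turn, a rotation vector about the tool's x, y, z in rad, a list of three. In form: [{"jaw": jaw, "slide": [dx, dy, dz], "rotation": [rx, ry, rz]}, ...]. A call has 1 to 8 rows; each row is the pose to reach, as a shift and turn from the pose commanded when the call began, along the tool's axes at that moment; what a row does not reach only later rows make up. A row lasts 1/8 s, in which the tool goes at most 62.5 mm and 10.7 degrees, less where a joint would pass 70% of its speed; a pose out of reach is approached as far as the arm can. A call with a gripper value outside its range is refused whole. The fingers move at their own pace and stop on an object; "grip_force" is the grip in N (left out, the last holds). Time passes only in rows, so rows that repeat a pose let the fingers close. It gives the time, the measured TCP pose, the force, the opening and the grip force at its end, in the units of the state.
- robot.observe(): the state, without advancing time (a new reading comes with each control period).
- robot.snapshot(name): name is "scene" or "top" or "wrist"; returns the picture (480x640x3 uint8, red, green, blue); there is no depth.
- robot.camera_model(name): a dict with "mtx" (3x3 intrinsics, pixels), "camera_from_world" (4x4, takes a point from world to camera coordinates); the wrist camera has in their place "hand_eye" (4x4, takes a point from camera to tool coordinates, whose origin is the TCP and whose axes are the flange's). Camera axes: x right, y down, z forward; pixel columns grow to the right and rows downward; lengths in m; the calibration is good to about 2 mm. A picture is of the moment at which its call begins: read the wrist's pose just before it. camera_model takes no time and is no camera call.
- robot.sign_off(): hands the job in; it is judged then, once.
Trained networks look in the newest picture that a camera, given by its name, has taken for a name from the list of things; names that differ only in an ending like _2 or _b are one class to them, and where a whole thing is asked for, a point or a joint stands for the part that bears it (a point fixed in the world has none). Each returns a list of dicts, best first, with "p" (0 to 1); they miss things now and then, are a little off and sometimes report something else, mostly with a low value. They report only what shows in the picture. A call takes as long as a camera call. They do not tell look-alikes from the thing itself.
- robot.outline_of(camera, target): "region" (480x640 bool, what is visible of it) and "centre" ([column, row] in pixels, amid what is visible of it).
- robot.place_of(camera, target): "centre" ([column, row] in pixels: a listed point, or the origin of a listed thing).
The state is a dict: "time_s": time; "joint_positions": joint angles; "qd": joint speeds; "joint_torque": joint torques, N m; "ee_pos": TCP position; "orientation": TCP orientation; "wrist_force": force on the tool from outside, world axes, zero at the start; "moment": the same for the moment, N m; "finger_gap": opening from 0.0 (shut) to 1.0 (fully open); "grip_force": force on a finger pad.
Only numpy, scipy, OpenCV 4.12 (cv2) and the standard library are available. Lean on these libraries where they do the work, as an engineer would, in place of code of your own. Each camera call takes 0.05 s, during which the arm holds its last target. There are 200 camera calls.

## Task

Swing the open guard of the little white mill down shut, then set the black bayonet cap through the hole in the guard, fully down in its slots, and twist it clockwise (seen from above) against its spring to the half-way mark, well short of the lock click. Finish while still gripping the cap and holding it at the half-way mark: if let go it springs back. Leave the other things on the worktop where they stand.

Things in the scene. Friction and masses are not known exactly. Their poses are not given: they have to be found in the camera images.
- mill: Fixed white box of a small mill, 136 x 132 mm, top face 50 mm above the worktop; switch knob and vents on its front. Origin: centre of its underside; x to the back (hinge side), y to the left seen from its front, z up.
- mill_seat (a point): Centre of the aluminium bayonet collar on the mill's top face, 50 mm up; the cap's origin comes here when fully down. Collar: bore 70 mm, up to 63 mm height, with inward tabs (inner diameter 58 mm, height 58 to 63 mm) broken by two opposite entry slots about 18 mm wide, on the line turned +0.80 rad (counter-clockwise from above) from the mill's x axis.
- guard (a joint): Angle of the hinged aluminium guard plate (130 x 136 mm, 6 mm thick, 74 mm round hole in its middle): 0 = shut (level, top face 70 mm above the worktop); at the start 0.9 to 1.4 rad, standing open toward the back. Stiff hinge: it stays where it is left; 1 to 3 N at the front edge move it.
- guard_hinge (a point): Middle of the guard's hinge line, 68 mm behind the mill's centre, 67 mm up; the line runs along the mill's y axis. The guard reaches 133 mm from here, its 50 mm wide black front lip 146 mm; its outer (upper) face lies 3 mm off the hinge line.
- guard_front (a point): Point in the middle of the guard's outer (upper) face on the solid strip near the front edge, 115 mm from the hinge line: a good place to push. Marks round the hole on that face, each twice, opposite each other: round dot = entry direction, one single long bar = half-way (on the mill's x axis), three thin bars = lock.
- cap: Loose black bayonet cap, 0.16 kg, standing on its underside. Origin: centre of the underside; z up, x along its grip bar. Skirt 54 mm diameter; two lugs at its bottom under the bar's two ends (+x and -x; 12 mm wide, 6 mm high, tips 33 mm from the axis); flange 92 mm diameter at 22 to 27 mm. Half-turn symmetric. It enters with the bar pointing at the round dots, about 2 mm play all round.
- cap_bar (a point): Where to grip the cap: centre of the upright grip bar on its top, 48 mm above the cap's underside. The bar is 62 mm long (cap's x), 14 mm thick (y) and stands 27 to 61 mm above the underside. At half-way the bar lies along the mill's x axis, in line with the single long bars on the guard.
- drive (a joint): Angle of the sprung ring in the collar that the cap's lugs push, clockwise positive: 0 = at rest, 0.70 = half-way (about 0.80 rad of cap turn from entry, as there is 0.1 rad of play), lock ball resists from 0.88, lock click near 1.36, end stop 1.4. Spring torque 0.04 N m at rest, 0.11 N m at half-way; it turns the cap back if that is let go.
- leveller: Bystander: round distribution tool, 67 mm diameter, 34 mm high. Origin: centre of underside.
- spare_basket: Bystander: steel filter basket upside down, 69 mm diameter, 25 mm high. Origin: centre of underside.
- cocoa_shaker: Bystander: steel shaker, 64 mm diameter, 90 mm high. Origin: centre of underside.
- portafilter_a: Bystander: portafilter lying flat, 214 mm long along its y (handle to -y), 84 mm wide, 30 mm high. Origin: middle of the underside.
- tamper_a: Bystander: tamper standing upright, 58 mm diameter, 90 mm high. Origin: centre of underside.
- shot_timer: Bystander: round timer lying flat, 64 mm diameter, 21 mm high. Origin: centre of underside.
- water_glass_1: Bystander: clear glass, 67 mm diameter, 90 mm high. Origin: centre of underside.
- saucer_2: Bystander: white saucer, 121 mm diameter, 16 mm high. Origin: centre of underside.
- cup_blue_1: Bystander: blue espresso cup, 63 mm diameter, 56 mm high, handle on its +y. Origin: centre of underside.
There are look-alikes about, which are no part of the job. Several things look just like the cap: the one meant starts nearest to the robot's base.

How it is judged:
By the outcome, as a careful person would: the job done as asked, in the order asked, and still so for the second after the job is handed in, while the arm keeps its last pose, push and grip.
It also fails if it takes over 64 s, if anything falls off the work surface, if the arm or the gripper's body presses on something with over 40 N, if the wrist force passes 120 N, or if a joint passes its speed limit or range.

## Working session

There is one attempt and no reset: what is moved stays moved. The work goes in short steps, Python scripts to look and compute and a tool call to move; the robot and the scene stay as the last step left them, time stands still between calls to the robot, and variables do not carry over. Pictures are saved under pics/ and viewed, at most 10 in all, crops included, and the job is handed in when it is done.

Besides the shell and the picture viewer there is one more tool, called as name([rows], argument=value, ...), one row to a line, values as JSON. move_arm: Moves the arm, as the interface text tells. Its arguments: {"type":"object","properties":{"rows":{"type":"array","items":{"type":"object","properties":{"jaw":{"type":"number"},"slide":{"type":"array","items":{"type":"number"}},"rotation":{"type":"array","items":{"type":"number"}}}}},"grip_force":{"type":"number"}},"required":["rows"]}

```bash
mkdir -p pics; ls; cat > h.py <<'E'
import numpy as np, cv2
from cell import robot
def ray(cam,px,st=None):
    m=robot.camera_model(cam); K=np.array(m["mtx"])
    d=np.linalg.inv(K)@np.array([px[0],px[1],1.])
    if "camera_from_world" in m:
        T=np.linalg.inv(np.array(m["camera_from_world"]))
    else:
        st=st or robot.observe(); W=np.eye(4); W[:3,:3]=np.array(st["orientation"]); W[:3,3]=st["ee_pos"]
        T=W@np.array(m["hand_eye"])
    return T[:3,3],T[:3,:3]@d
def at_z(cam,px,z,st=None):
    o,d=ray(cam,px,st); return o+d*(z-o[2])/d[2]
def proj(cam,P,st=None):
    m=robot.camera_model(cam); K=np.array(m["mtx"])
    if "camera_from_world" in m: T=np.array(m["camera_from_world"])
    else:
        st=st or robot.observe(); W=np.eye(4); W[:3,:3]=np.array(st["orientation"]); W[:3,3]=st["ee_pos"]
        T=np.linalg.inv(W@np.array(m["hand_eye"]))
    P=np.atleast_2d(P); c=P@T[:3,:3].T+T[:3,3]; u=c@K.T; return u[:,:2]/u[:,2:]
def save(img,n): cv2.imwrite(f"pics/{n}.png",img[:,:,::-1])
E
python3 - <<'E'
from h import *
np.set_printoptions(precision=3,suppress=True)
s=robot.observe(); print(s)
for c in ("scene","top"):
    save(robot.snapshot(c),c+"0")
    print(c,np.linalg.inv(np.array(robot.camera_model(c)["camera_from_world"]))[:3,3])
    for n,z in (("cap",0),("cap_bar",.048),("mill_seat",.05),("guard_hinge",.067),("guard_front",.12),("mill",0)):
        for r in robot.place_of(c,n): print(c,n,round(r["p"],2),np.array(r["centre"]),at_z(c,r["centre"],z))
print(robot.camera_model("wrist"))
E
```

```text
pics
{'time_s': 0.0, 'joint_positions': array([ 1.518,  0.386,  0.007, -0.   , -1.194, -0.259]), 'qd': array([-0.   ,  0.002,  0.001,  0.001,  0.   ,  0.   ]), 'joint_torque': array([  0.001, -39.067,  18.741,   4.22 ,   0.011,  -0.   ]), 'ee_pos': array([0.192, 0.594, 0.232]), 'orientation': array([[ 0.952, -0.307, -0.001],
       [-0.307, -0.952, -0.002],
       [ 0.   ,  0.002, -1.   ]]), 'wrist_force': array([-1.014, -0.995, -0.654]), 'moment': array([ 0.038, -0.017,  0.006]), 'grip_force': 0.0, 'finger_gap': 0.9992666826218016}
scene [-0.04  -0.314  1.22 ]
scene cap 0.92 [329.7 191.6] [0.772 0.09  0.   ]
scene cap 0.81 [375.4 305. ] [ 0.522 -0.168 -0.   ]
scene cap 0.74 [226.7 219.6] [ 0.559  0.288 -0.   ]
scene cap 0.71 [377.1 199.1] [ 0.812 -0.036  0.   ]
scene cap_bar 0.98 [374.8 299. ] [ 0.513 -0.166  0.048]
scene cap_bar 0.96 [333.  180.4] [0.777 0.084 0.048]
scene cap_bar 0.85 [377.1 188.3] [ 0.81  -0.032  0.048]
scene cap_bar 0.56 [229.6 208.5] [0.567 0.277 0.048]
scene mill_seat 0.89 [280.9 245.9] [0.533 0.102 0.05 ]
scene guard_hinge 0.94 [295.5 224.9] [0.595 0.095 0.06
[... 469 characters left out ...]
 [373.  289.1] [ 0.525 -0.169  0.048]
top cap_bar 0.72 [304.9 185.4] [0.772 0.093 0.048]
top cap_bar 0.61 [384.8 352.5] [ 0.363 -0.241  0.048]
top cap_bar 0.55 [223.5 235.8] [0.567 0.28  0.048]
top mill_seat 0.92 [278.3 264.4] [0.526 0.106 0.05 ]
top guard_hinge 0.61 [286.4 240.4] [0.595 0.1   0.067]
top guard_front 0.86 [280.9 246. ] [0.565 0.104 0.12 ]
top mill 0.75 [282.9 269.6] [0.523 0.095 0.   ]
{'mtx': array([[417.191,   0.   , 320.952],
       [  0.   , 417.191, 240.   ],
       [  0.   ,   0.   ,   1.   ]]), 'hand_eye': array([[ 0.001, -0.965, -0.264,  0.072],
       [ 1.   ,  0.001, -0.   , -0.   ],
       [ 0.   , -0.264,  0.965, -0.15 ],
       [ 0.   ,  0.   ,  0.   ,  1.   ]])}
```

View pics/scene0.png

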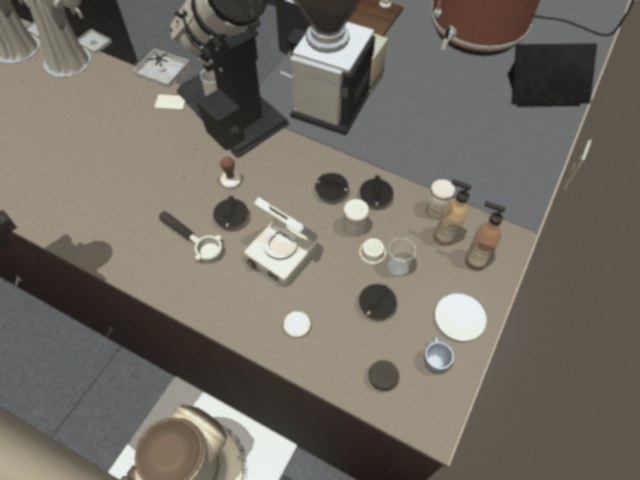

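View pics/top0.png

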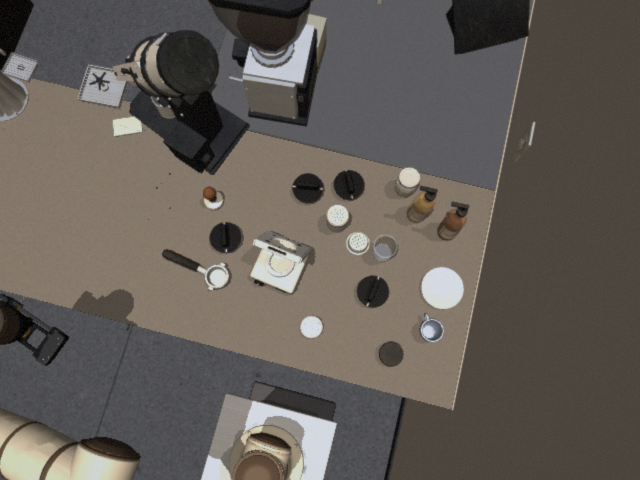

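The scene view shows the mill at about (280,250) with its guard standing open. The cap nearest the base is at (377,301), about (0.52,-0.17); the others like it are at (230,213), (332,187) and (376,193). The top view agrees, with the cap at (373,292). I'll go above the mill next.

move_arm([
  {"jaw": 1, "slide": [48, 33, -30], "rotation": [0, 0, -0.05]},
  {"jaw": 1, "slide": [96, 66, -60], "rotation": [0, 0, -0.1]},
  {"jaw": 1, "slide": [144, 100, -66], "rotation": [0, 0, -0.15]},
  {"jaw": 1, "slide": [192, 133, -66], "rotation": [0, 0, -0.2]},
  {"jaw": 1, "slide": [240, 166, -66], "rotation": [0, 0, -0.2]},
  {"jaw": 1, "slide": [288, 200, -66], "rotation": [0, 0, -0.2]},
  {"jaw": 1, "slide": [336, 233, -66], "rotation": [0, 0, -0.2]},
  {"jaw": 1, "slide": [384, 266, -66], "rotation": [0, 0, -0.2]},
])

```text
time_s: 1.7
ee_pos: [0.4765, 0.2223, 0.3]
orientation: [[0.994, -0.111, 0.001], [-0.111, -0.994, 0.001], [0.001, -0.001, -1.0]]
wrist_force: [1.1, 0.0, -0.2]
finger_gap: 1.005
grip_force: 0.0
```

```bash
python3 - <<'E'
from h import *
np.set_printoptions(precision=3,suppress=True)
s=robot.observe(); print(s["ee_pos"],s["orientation"],s["joint_positions"])
R=np.array(s["orientation"]); print(R.T@(np.array([.57,.10,.30])-s["ee_pos"])*1000)
def tri(a,b):
    (o1,d1),(o2,d2)=ray("scene",a),ray("top",b)
    t=np.linalg.lstsq(np.c_[d1,-d2],o2-o1,rcond=None)[0]; p,q=o1+t[0]*d1,o2+t[1]*d2; return (p+q)/2,np.linalg.norm(p-q)
print(tri([281.7,210.3],[280.9,246]),tri([295.5,224.9],[286.4,240.4]),tri([280.9,245.9],[278.3,264.4]),tri([374.8,299],[373,289.1]))
E
```

```text
[0.476 0.222 0.3  ] [[ 0.994 -0.111  0.001]
 [-0.111 -0.994  0.001]
 [ 0.001 -0.001 -1.   ]] [ 0.745  0.172 -0.121  0.    -1.277  0.714]
[106.537 111.09   -0.031]
(array([0.55 , 0.098, 0.186]), np.float64(0.004861495993283738)) (array([0.598, 0.099, 0.058]), np.float64(0.003953189393855541)) (array([0.527, 0.102, 0.057]), np.float64(0.007184598811004128)) (array([ 0.527, -0.167,  0.025]), np.float64(0.008522629996660222))
```

move_arm([
  {"jaw": 1, "slide": [35, 37, 0], "rotation": [0, 0, 0]},
  {"jaw": 1, "slide": [70, 74, 0], "rotation": [0, 0, 0]},
  {"jaw": -1, "slide": [106, 111, 0], "rotation": [0, 0, 0]},
  {"jaw": -1, "slide": [106, 111, 0], "rotation": [0, 0, 0]},
  {"jaw": -1, "slide": [106, 111, 0], "rotation": [0, 0, 0]},
])

```text
time_s: 2.33
ee_pos: [0.5684, 0.1016, 0.2994]
orientation: [[0.994, -0.112, -0.0], [-0.112, -0.994, 0.0], [-0.0, 0.0, -1.0]]
wrist_force: [-0.3, 0.2, 0.8]
finger_gap: 0.745
grip_force: 0.0
```

```bash
python3 - <<'E'
from h import *
np.set_printoptions(precision=3,suppress=True)
s=robot.observe(); print(s["ee_pos"],s["joint_positions"])
save(robot.snapshot("wrist"),"w1")
for n,z in (("mill_seat",.05),("guard_hinge",.067),("guard_front",.18),("mill",0)):
    for r in robot.place_of("wrist",n): print(n,round(r["p"],2),np.array(r["centre"]),at_z("wrist",r["centre"],z,s))
E
```

```text
[0.568 0.102 0.299] [ 0.457  0.265 -0.001 -0.    -1.305  1.001]
mill_seat 0.58 [322.6 235.6] [0.536 0.104 0.05 ]
mill_seat 0.38 [ 68.2 120.8] [0.671 0.324 0.05 ]
guard_hinge 0.77 [325.2 173.4] [0.598 0.094 0.067]
guard_front 0.73 [322.1 251.3] [0.559 0.102 0.18 ]
mill 0.74 [320.3 225.2] [0.535 0.106 0.   ]
```

View pics/w1.png

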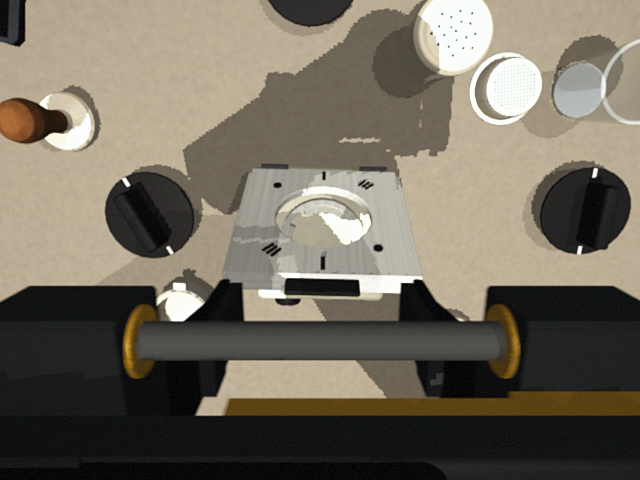

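The wrist view shows the guard open, its front edge at (222..423,280) and its hinge edge at (250..398,170). That makes the angle about 1.1 rad and the mill's yaw about -0.13. I'll shut the fingers, come down behind the plate and swing it over.

move_arm([
  {"jaw": -1, "slide": [10, 0, 40], "rotation": [0, 0, 0]},
  {"jaw": -1, "slide": [12, 0, 80], "rotation": [0, 0, 0]},
  {"jaw": -1, "slide": [12, 0, 100], "rotation": [0, 0, 0]},
  {"jaw": -1, "slide": [12, 0, 105], "rotation": [0, 0, 0]},
  {"jaw": -1, "slide": [8, 0, 110], "rotation": [0, 0, 0]},
  {"jaw": -1, "slide": [0, 0, 113], "rotation": [0, 0, 0]},
  {"jaw": -1, "slide": [-11, 0, 118], "rotation": [0, 0, 0]},
  {"jaw": -1, "slide": [-21, 0, 123], "rotation": [0, 0, 0]},
])

```text
time_s: 3.58
ee_pos: [0.5474, 0.1044, 0.177]
orientation: [[0.994, -0.111, 0.002], [-0.111, -0.994, 0.001], [0.002, -0.001, -1.0]]
wrist_force: [0.7, -0.1, 0.9]
finger_gap: 0.004
grip_force: 0.5
```

move_arm([
  {"jaw": -1, "slide": [-10, 0, 7], "rotation": [0, 0, 0]},
  {"jaw": -1, "slide": [-18, 0, 14], "rotation": [0, 0, 0]},
  {"jaw": -1, "slide": [-26, 0, 22], "rotation": [0, 0, 0]},
  {"jaw": -1, "slide": [-33, 0, 31], "rotation": [0, 0, 0]},
  {"jaw": -1, "slide": [-39, 0, 41], "rotation": [0, 0, 0]},
  {"jaw": -1, "slide": [-45, 0, 51], "rotation": [0, 0, 0]},
  {"jaw": -1, "slide": [-49, 0, 62], "rotation": [0, 0, 0]},
  {"jaw": -1, "slide": [-52, 0, 73], "rotation": [0, 0, 0]},
])

```text
time_s: 4.58
ee_pos: [0.4956, 0.1098, 0.1027]
orientation: [[0.994, -0.112, -0.001], [-0.112, -0.994, -0.0], [-0.0, 0.0, -1.0]]
wrist_force: [0.6, 0.4, 0.0]
finger_gap: 0.006
grip_force: 0.3
```

move_arm([
  {"jaw": -1, "slide": [-2, 0, 9], "rotation": [0, 0, 0]},
  {"jaw": -1, "slide": [-3, 0, 17], "rotation": [0, 0, 0]},
  {"jaw": -1, "slide": [-3, 0, 21], "rotation": [0, 0, 0]},
  {"jaw": -1, "slide": [-3, 0, 23], "rotation": [0, 0, 0]},
  {"jaw": -1, "slide": [-3, 0, 24], "rotation": [0, 0, 0]},
])

```text
time_s: 5.2
ee_pos: [0.4928, 0.11, 0.0811]
orientation: [[0.994, -0.111, -0.001], [-0.111, -0.994, -0.001], [-0.001, 0.001, -1.0]]
wrist_force: [-6.6, -0.2, 16.5]
finger_gap: 0.008
grip_force: 8.3
```

move_arm([
  {"jaw": -1, "slide": [0, 0, -40], "rotation": [0, 0, 0]},
  {"jaw": 1, "slide": [20, 0, -95], "rotation": [0, 0, 0]},
  {"jaw": 1, "slide": [40, 0, -145], "rotation": [0, 0, 0]},
  {"jaw": 1, "slide": [50, 0, -180], "rotation": [0, 0, 0]},
  {"jaw": 1, "slide": [50, 0, -180], "rotation": [0, 0, 0]},
  {"jaw": 1, "slide": [50, 0, -180], "rotation": [0, 0, 0]},
])

```text
time_s: 5.95
ee_pos: [0.542, 0.1044, 0.2587]
orientation: [[0.994, -0.112, -0.002], [-0.112, -0.994, -0.0], [-0.002, 0.0, -1.0]]
wrist_force: [-0.6, 0.2, -0.4]
finger_gap: 0.488
grip_force: 0.0
```

```bash
python3 - <<'E'
from h import *
np.set_printoptions(precision=4,suppress=True)
s=robot.observe(); print(s["ee_pos"],s["orientation"],s["joint_positions"])
save(robot.snapshot("wrist"),"w2")
for n,z in (("mill_seat",.05),("guard_hinge",.067),("guard_front",.07),("mill",0)):
    for r in robot.place_of("wrist",n): print(n,round(r["p"],2),np.array(r["centre"]),at_z("wrist",r["centre"],z,s))
E
```

```text
[0.542  0.1044 0.2587] [[ 0.9937 -0.112  -0.0018]
 [-0.112  -0.9937 -0.0001]
 [-0.0017  0.0003 -1.    ]] [ 0.4837  0.2439 -0.1313 -0.0008 -1.1973  0.9751]
mill_seat 0.57 [321.2 222.6] [0.5316 0.1054 0.05  ]
guard_hinge 0.59 [327.9 148.3] [0.5956 0.0929 0.067 ]
guard_front 0.88 [320.5 272.1] [0.4929 0.1104 0.07  ]
mill 0.92 [319.4 210.5] [0.5326 0.1071 0.    ]
```

View pics/w2.png

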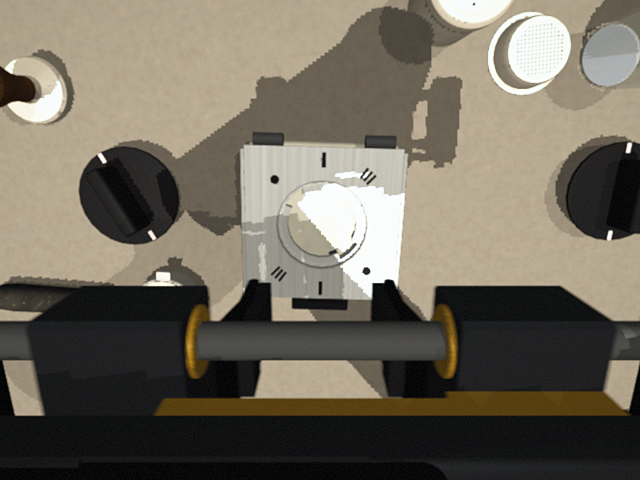

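Guard is shut: dots at (274,179) and (366,271), single bars at (324,160) and (320,288). I'll measure those marks.

```bash
python3 - <<'E'
from h import *
np.set_printoptions(precision=4,suppress=True)
s=robot.observe(); g=cv2.imread("pics/w2.png",0).astype(float)
P={}
for n,(u,v) in dict(d1=(274,179),d2=(366,271),b1=(324,160),b2=(320,288)).items():
    w=11; c=g[v-w:v+w+1,u-w:u+w+1]; m=c<70
    n_,L,S,C=cv2.connectedComponentsWithStats(m.astype(np.uint8)); k=1+np.argmax(S[1:,4])
    px=C[k]+[u-w,v-w]; P[n]=at_z("wrist",px,.07,s); print(n,S[k],px,P[n])
for a,b in (("d1","d2"),("b1","b2")):
    d=P[a]-P[b]; print((P[a]+P[b])/2,np.hypot(*d[:2]),np.arctan2(d[1],d[0]))
E
```

```text
d1 [ 8  8  8  7 46] [274.087 179.   ] [0.5767 0.1388 0.07  ]
d2 [ 8  8  7  6 33] [365.9091 270.5455] [0.4902 0.0714 0.07  ]
b1 [ 9  4  3 14 36] [323.1667 160.1667] [0.5872 0.0977 0.07  ]
b2 [10  5  3 13 38] [319.9737 287.8421] [0.4788 0.1124 0.07  ]
[0.5334 0.1051 0.07  ] 0.10958817934131161 0.6622515773593561
[0.533 0.105 0.07 ] 0.10936730955782362 -0.13496195356884044
```

move_arm([
  {"jaw": 1, "slide": [7, 54, 0], "rotation": [0, 0, 0]},
  {"jaw": 1, "slide": [14, 108, 0], "rotation": [0, 0, 0]},
  {"jaw": 1, "slide": [21, 162, 0], "rotation": [0, 0, 0]},
  {"jaw": 1, "slide": [28, 216, 0], "rotation": [0, 0, 0]},
  {"jaw": 1, "slide": [35, 270, 0], "rotation": [0, 0, 0]},
  {"jaw": 1, "slide": [35, 270, 0], "rotation": [0, 0, 0]},
  {"jaw": 1, "slide": [35, 270, 0], "rotation": [0, 0, 0]},
])

```text
time_s: 7.08
ee_pos: [0.5471, -0.1676, 0.259]
orientation: [[0.994, -0.112, -0.001], [-0.112, -0.994, 0.0], [-0.001, -0.0, -1.0]]
wrist_force: [-0.0, -0.2, -0.4]
finger_gap: 1.002
grip_force: 0.0
```

```bash
python3 - <<'E'
from h import *
np.set_printoptions(precision=4,suppress=True)
s=robot.observe(); print(s["ee_pos"],s["orientation"],s["joint_positions"])
save(robot.snapshot("wrist"),"w3")
for n,z in (("cap_bar",.048),("cap",0)):
    for r in robot.place_of("wrist",n): print(n,round(r["p"],2),np.array(r["centre"]),at_z("wrist",r["centre"],z,s))
E
```

```text
[ 0.5471 -0.1676  0.259 ] [[ 0.9937 -0.1122 -0.001 ]
 [-0.1122 -0.9937  0.0003]
 [-0.0011 -0.0001 -1.    ]] [-0.0143  0.2784 -0.0833 -0.0003 -1.2102  1.4728]
cap_bar 0.58 [327.6 237.4] [ 0.5222 -0.1706  0.048 ]
cap 0.67 [323.9 223.7] [ 0.524  -0.1678  0.    ]
```

View pics/w3.png

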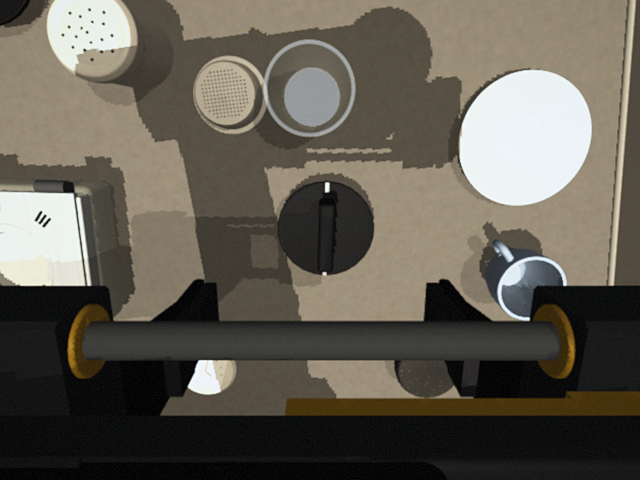

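The cap is centred at about (326,229), with its white end marks at (327,187) and (325,274), so the bar is nearly along the tool's x.

```bash
python3 - <<'E'
from h import *
np.set_printoptions(precision=4,suppress=True)
s=robot.observe(); img=cv2.imread("pics/w3.png"); g=img.min(2)
P=[]
for (u,v) in ((327,187),(325,274)):
    w=9; c=g[v-w:v+w+1,u-w:u+w+1]; m=(c>175).astype(np.uint8)
    n_,L,S,C=cv2.connectedComponentsWithStats(m); k=1+np.argmax(S[1:,4]); px=C[k]+[u-w,v-w]
    P.append(at_z("wrist",px,.027,s)); print(S[k],px,P[-1])
d=P[0]-P[1]; print("marks",(P[0]+P[1])/2,np.hypot(*d[:2]),np.arctan2(d[1],d[0]))
r=robot.outline_of("wrist","cap")[0]; m=np.asarray(r["region"]).astype(np.uint8)
cs=max(cv2.findContours(m,0,2)[0],key=cv2.contourArea)
q=np.array([at_z("wrist",p[0],.027,s)[:2] for p in cs]).astype(np.float32)
print("circle",cv2.fitEllipse(q))
R=s["orientation"]; c=(P[0]+P[1])/2; print("tool shift",R.T@(c-s["ee_pos"])*1000, "tool yaw",np.arctan2(R[1,0],R[0,0]))
E
```

```text
[ 7  5  4  9 36] [326.5 187. ] [ 0.5648 -0.1733  0.027 ]
[7 7 3 4 9] [324.1111 273.6667] [ 0.4811 -0.1621  0.027 ]
marks [ 0.523  -0.1677  0.027 ] 0.08444946637328665 -0.13345188010549475
circle ((0.5257217288017273, -0.16787762939929962), (0.0901486799120903, 0.09106722474098206), 58.621952056884766)
tool shift [-24.1498   3.9835 232.5154] tool yaw -0.10998452731469753
```

move_arm([
  {"jaw": 0.2, "slide": [-11, 1, 30], "rotation": [0, 0, 0.012]},
  {"jaw": 0.2, "slide": [-22, 3, 80], "rotation": [0, 0, 0.025]},
  {"jaw": 0.2, "slide": [-22, 3, 125], "rotation": [0, 0, 0.025]},
  {"jaw": 0.2, "slide": [-22, 3, 160], "rotation": [0, 0, 0.025]},
  {"jaw": 0.2, "slide": [-22, 3, 190], "rotation": [0, 0, 0.025]},
  {"jaw": 0.2, "slide": [-22, 3, 207], "rotation": [0, 0, 0.025]},
  {"jaw": 0.2, "slide": [-22, 3, 217], "rotation": [0, 0, 0.025]},
  {"jaw": 0.2, "slide": [-22, 3, 217], "rotation": [0, 0, 0.025]},
])

```text
time_s: 8.28
ee_pos: [0.5251, -0.1676, 0.0423]
orientation: [[0.991, -0.135, -0.001], [-0.135, -0.991, -0.0], [-0.001, 0.0, -1.0]]
wrist_force: [-0.8, 0.3, 0.0]
finger_gap: 0.6
grip_force: 0.0
```

move_arm([
  {"jaw": -1, "slide": [0, 0, 0], "rotation": [0, 0, 0]},
  {"jaw": -1, "slide": [0, 0, 0], "rotation": [0, 0, 0]},
  {"jaw": -1, "slide": [0, 0, 0], "rotation": [0, 0, 0]},
  {"jaw": -1, "slide": [0, 0, 0], "rotation": [0, 0, 0]},
  {"jaw": -1, "slide": [0, 0, 0], "rotation": [0, 0, 0]},
  {"jaw": -1, "slide": [0, 0, 0], "rotation": [0, 0, 0]},
], grip_force=40)

```text
time_s: 9.02
ee_pos: [0.5252, -0.1682, 0.0427]
orientation: [[0.991, -0.136, 0.0], [-0.136, -0.991, -0.0], [0.0, 0.0, -1.0]]
wrist_force: [-0.4, -0.1, 1.4]
finger_gap: 0.158
grip_force: 40.0
```

move_arm([
  {"jaw": -1, "slide": [0, 0, -30], "rotation": [0, 0, 0]},
  {"jaw": -1, "slide": [0, 0, -80], "rotation": [0, 0, 0]},
  {"jaw": -1, "slide": [0, 0, -125], "rotation": [0, 0, 0]},
  {"jaw": -1, "slide": [-4, -40, -130], "rotation": [0, 0, -0.15]},
  {"jaw": -1, "slide": [-9, -85, -130], "rotation": [0, 0, -0.3]},
  {"jaw": -1, "slide": [-14, -130, -130], "rotation": [0, 0, -0.45]},
  {"jaw": -1, "slide": [-19, -175, -130], "rotation": [0, 0, -0.6]},
  {"jaw": -1, "slide": [-24, -220, -130], "rotation": [0, 0, -0.75]},
])

```text
time_s: 10.02
ee_pos: [0.5307, 0.0545, 0.172]
orientation: [[0.815, 0.579, -0.001], [0.579, -0.815, 0.0], [-0.001, -0.001, -1.0]]
wrist_force: [0.2, -0.5, -1.7]
finger_gap: 0.156
grip_force: 40.0
```

```bash
python3 - <<'E'
from h import *
np.set_printoptions(precision=4,suppress=True)
s=robot.observe(); R=np.array(s["orientation"]); print(s["ee_pos"],R,s["joint_positions"])
save(robot.snapshot("wrist"),"w4")
print(R.T@(np.array([.5333,.105,.172])-s["ee_pos"])*1000, .662-np.arctan2(R[1,0],R[0,0]))
E
```

```text
[0.5307 0.0545 0.172 ] [[ 0.8151  0.5793 -0.0012]
 [ 0.5793 -0.8151  0.    ]
 [-0.001  -0.0007 -1.    ]] [ 0.4063  0.2857 -0.3054 -0.0006 -0.9807  1.7827]
[ 31.3413 -39.6219  -0.0245] 0.04410112777810138
```

View pics/w4.png

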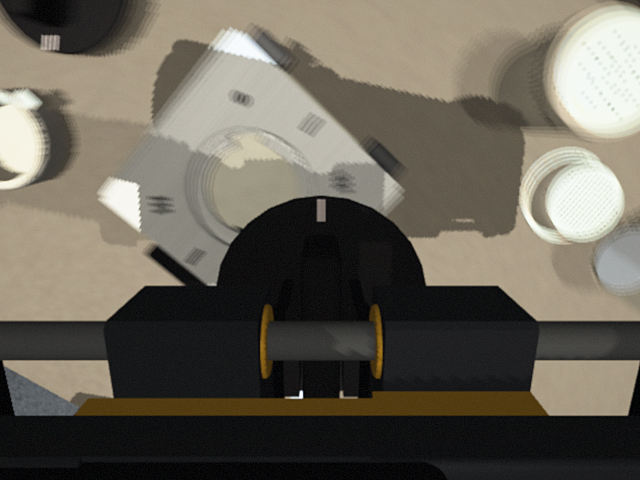

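The cap is held straight: its mark is at (321,210) and the flange rim reaches up to row 196. I'll fit the rim to get the cap's offset in the hand.

```bash
python3 - <<'E'
from h import *
from scipy.optimize import least_squares
np.set_printoptions(precision=4,suppress=True)
g=cv2.imread("pics/w4.png",0)
m=robot.camera_model("wrist"); K=np.array(m["mtx"]); H=np.array(m["hand_eye"])
pts=[]
for v in range(215,282,4):
    row=g[v]<60
    l=320
    L=next(u for u in range(200,320) if row[u:u+5].all()); Rr=next(u for u in range(440,321,-1) if row[u-4:u+1].all()); pts+=[(L,v),(Rr,v)]
for u in list(range(285,312,4))+list(range(332,360,4)):
    pts.append((u,next(v for v in range(185,240) if (g[v:v+5,u]<60).all())))
q=[]
for p in pts:
    d=H[:3,:3]@np.linalg.inv(K)@[*p,1]; o=H[:3,3]; q.append((o+d*(.0157-o[2])/d[2])[:2])
q=np.array(q)
f=lambda x:np.hypot(q[:,0]-x[0],q[:,1]-x[1])-x[2]
r=least_squares(f,[0,0,.046],loss="soft_l1",f_scale=.001); print(r.x,np.abs(r.fun).max(),np.sqrt((r.fun**2).mean()))
r=least_squares(lambda x:f([*x,.046]),[0,0],loss="soft_l1",f_scale=.001); print(r.x,r.fun.round(4))
E
```

```text
[ 0.0005 -0.0001  0.0445] 0.0004114773538477154 0.0001534759999851609
[-0.0014 -0.0001] [-0.0001  0.0001 -0.      0.0001  0.0002  0.0004 -0.0002 -0.      0.0001
 -0.     -0.0004 -0.0002 -0.0002 -0.0003 -0.0002 -0.0003 -0.0004 -0.0005
 -0.0006 -0.0007 -0.0006 -0.0007 -0.0006 -0.0007 -0.0005 -0.0006 -0.0007
 -0.0008 -0.0008 -0.0009 -0.0012 -0.0009 -0.0012 -0.0013  0.0004  0.0003
  0.0007  0.0003  0.0004  0.0002  0.0004  0.0004  0.0002  0.0004  0.0003
  0.0006  0.0003  0.0004]
```

move_arm([
  {"jaw": -1, "slide": [16, -20, 0], "rotation": [0, 0, -0.02]},
  {"jaw": -1, "slide": [31, -39.5, 0], "rotation": [0, 0, -0.044]},
  {"jaw": -1, "slide": [31, -39.5, 15], "rotation": [0, 0, -0.044]},
  {"jaw": -1, "slide": [31, -39.5, 30], "rotation": [0, 0, -0.044]},
  {"jaw": -1, "slide": [31, -39.5, 40], "rotation": [0, 0, -0.044]},
  {"jaw": -1, "slide": [31, -39.5, 45], "rotation": [0, 0, -0.044]},
  {"jaw": -1, "slide": [31, -39.5, 45], "rotation": [0, 0, -0.044]},
])

```text
time_s: 10.95
ee_pos: [0.5339, 0.1028, 0.1272]
orientation: [[0.792, 0.61, -0.001], [0.61, -0.792, -0.0], [-0.001, -0.0, -1.0]]
wrist_force: [0.5, -0.2, -2.0]
finger_gap: 0.155
grip_force: 40.0
```

```bash
python3 - <<'E'
from h import *
np.set_printoptions(precision=4,suppress=True)
s=robot.observe(); R=np.array(s["orientation"]); print(s["ee_pos"],s["wrist_force"],s["joint_positions"])
save(robot.snapshot("wrist"),"w5")
print(R.T@(np.array([.5333,.105,.0927])-s["ee_pos"])*1000, .662-np.arctan2(R[1,0],R[0,0]))
E
```

```text
[0.5339 0.1028 0.1272] [ 0.4552 -0.1788 -1.9993] [ 0.4885  0.3515 -0.338   0.0001 -0.8821  1.7388]
[ 0.8697 -2.139  34.462 ] 0.005436298838498943
```

View pics/w5.png

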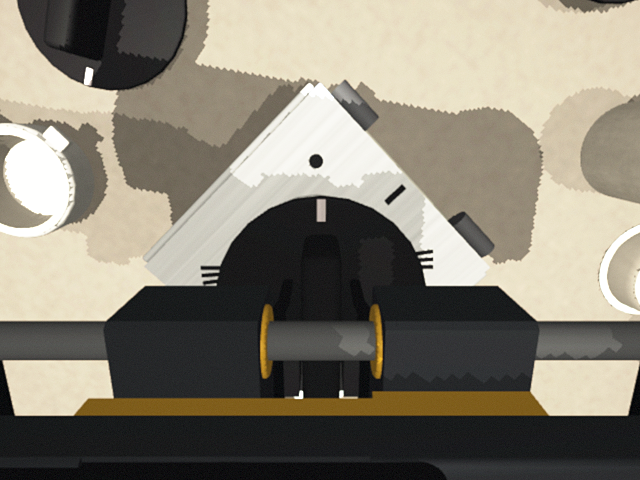

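The dot shows at (316,161) against the cap's mark at (321,210), which matches the 2 mm offset I computed. I'll correct it and go down.

move_arm([
  {"jaw": -1, "slide": [0.9, -2.1, 6], "rotation": [0, 0, -0.005]},
  {"jaw": -1, "slide": [0.9, -2.1, 12], "rotation": [0, 0, -0.005]},
  {"jaw": -1, "slide": [0.9, -2.1, 16], "rotation": [0, 0, -0.005]},
  {"jaw": -1, "slide": [0.9, -2.1, 20], "rotation": [0, 0, -0.005]},
  {"jaw": -1, "slide": [0.9, -2.1, 24], "rotation": [0, 0, -0.005]},
  {"jaw": -1, "slide": [0.9, -2.1, 28], "rotation": [0, 0, -0.005]},
  {"jaw": -1, "slide": [0.9, -2.1, 28], "rotation": [0, 0, -0.005]},
])

```text
time_s: 11.88
ee_pos: [0.5332, 0.1053, 0.0991]
orientation: [[0.789, 0.615, -0.001], [0.615, -0.789, -0.0], [-0.001, -0.0, -1.0]]
wrist_force: [0.4, 0.9, -1.5]
finger_gap: 0.158
grip_force: 40.0
```

move_arm([
  {"jaw": -1, "slide": [0, 0, 3], "rotation": [0, 0, 0]},
  {"jaw": -1, "slide": [0, 0, 5], "rotation": [0, 0, 0]},
  {"jaw": -1, "slide": [0, 0, 6.5], "rotation": [0, 0, 0]},
  {"jaw": -1, "slide": [0, 0, 7], "rotation": [0, 0, 0]},
  {"jaw": -1, "slide": [0, 0, 7], "rotation": [0, 0, 0]},
])

```text
time_s: 12.5
ee_pos: [0.5334, 0.1055, 0.0928]
orientation: [[0.789, 0.615, 0.0], [0.615, -0.789, -0.0], [0.0, 0.0, -1.0]]
wrist_force: [-1.0, -1.4, -0.3]
finger_gap: 0.156
grip_force: 40.0
```

move_arm([
  {"jaw": -1, "slide": [0, 0, 0.7], "rotation": [0, 0, 0]},
  {"jaw": -1, "slide": [0, 0, 1.3], "rotation": [0, 0, 0]},
  {"jaw": -1, "slide": [0, 0, 1.3], "rotation": [0, 0, 0]},
])

```text
time_s: 12.88
ee_pos: [0.5335, 0.1055, 0.0927]
orientation: [[0.788, 0.615, 0.001], [0.615, -0.788, -0.0], [0.0, 0.0, -1.0]]
wrist_force: [-3.9, 0.8, 8.5]
finger_gap: 0.158
grip_force: 40.0
```

move_arm([
  {"jaw": -1, "slide": [0, 0, -0.8], "rotation": [0, 0, 0.05]},
  {"jaw": -1, "slide": [0, 0, -0.8], "rotation": [0, 0, 0.15]},
  {"jaw": -1, "slide": [0, 0, -0.8], "rotation": [0, 0, 0.25]},
  {"jaw": -1, "slide": [0, 0, -0.8], "rotation": [0, 0, 0.35]},
  {"jaw": -1, "slide": [0, 0, -0.8], "rotation": [0, 0, 0.4]},
  {"jaw": -1, "slide": [0, 0, -0.8], "rotation": [0, 0, 0.4]},
])

```text
time_s: 13.62
ee_pos: [0.534, 0.1053, 0.0927]
orientation: [[0.966, 0.26, 0.001], [0.26, -0.966, -0.0], [0.001, 0.0, -1.0]]
wrist_force: [0.0, -1.4, 3.1]
finger_gap: 0.158
grip_force: 40.0
```

```bash
python3 -c "
from h import *
s=robot.observe();R=s['orientation'];print(s['moment'],s['wrist_force'],s['ee_pos'],np.arctan2(R[1,0],R[0,0]))"
```

```text
[-0.52140168  0.09924003  0.05307611] [ 0.00473686 -1.35695762  3.08821737] [0.53398738 0.10534683 0.09272128] 0.2632498555321797
```

move_arm([
  {"jaw": -1, "slide": [0, 0, 0], "rotation": [0, 0, 0.1]},
  {"jaw": -1, "slide": [0, 0, 0], "rotation": [0, 0, 0.2]},
  {"jaw": -1, "slide": [0, 0, 0], "rotation": [0, 0, 0.3]},
  {"jaw": -1, "slide": [0, 0, 0], "rotation": [0, 0, 0.36]},
  {"jaw": -1, "slide": [0, 0, 0], "rotation": [0, 0, 0.395]},
  {"jaw": -1, "slide": [0, 0, 0], "rotation": [0, 0, 0.395]},
  {"jaw": -1, "slide": [0, 0, 0], "rotation": [0, 0, 0.395]},
])

```text
time_s: 14.5
ee_pos: [0.5338, 0.1051, 0.0927]
orientation: [[0.991, -0.131, 0.001], [-0.131, -0.991, -0.001], [0.001, 0.0, -1.0]]
wrist_force: [-0.5, -3.9, 5.2]
finger_gap: 0.16
grip_force: 40.0
```

```bash
python3 - <<'E'
from h import *
np.set_printoptions(precision=4,suppress=True)
s=robot.observe();R=s['orientation'];print(s['moment'],s['wrist_force'],s['ee_pos'],np.arctan2(R[1,0],R[0,0]))
save(robot.snapshot("wrist"),"w6")
E
```

```text
[-1.0752  0.1762  0.0816] [-0.5426 -3.9113  5.1828] [0.5338 0.1051 0.0927] -0.13178979661350518
```

View pics/w6.png

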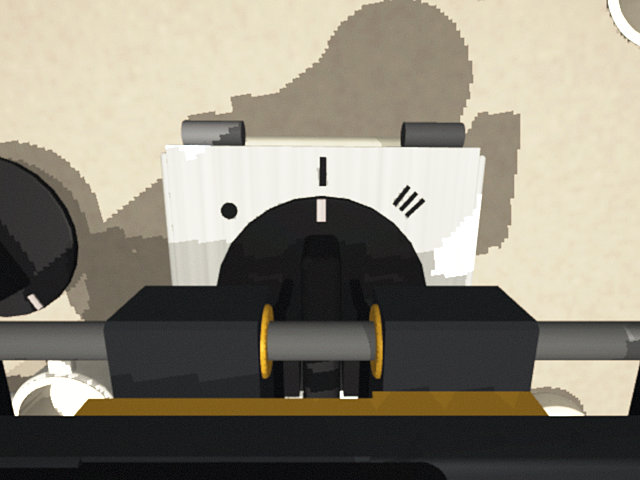

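The cap's mark at (321,210) is in line with the single long bar at (322,171), the cap is fully down, and it is held against the spring. I'll hand it in.

```bash
python3 -c "
from h import *
print(robot.sign_off())"
```

```text
the job is handed in; nothing more can be done
None
```

The guard is shut and the cap is fully down in its slots, twisted clockwise to the half-way mark and still gripped there against its spring; the job was handed in at about 14.6 s.

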